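# Set the cup shaker's timer wheel four clicks on and start it

### The job

Give this batch of cups more shaking time: with a fingertip in its finger pocket, push the shaker's big timer wheel round clockwise (seen from above) by exactly four clicks from where it stands, then press the round start key fully down and let it come back up. Leave the speed knob as it is and leave the cups, cap and bottles standing where they are.

Things in the scene. Friction and masses are not known exactly. Their poses are not given: they have to be found in the camera images.
- shaker: the cup shaker, a white housing fixed to the table, 290 (x) x 360 (y) x 70 mm high, long front side facing the robot. Origin: centre of its underside, z up. On its flat top (70 mm above the table): timer wheel (left half, towards the robot), start key (right, near the robot), speed knob (right, 75 mm behind the start key, farther from the robot), two cup rings at the back
- wheel_axis (a point): point on the timer wheel's vertical axis, level with the wheel's top face, 90 mm above the table. The wheel is a black disc 120 mm across, 20 mm high on the shaker's top, sunk flush in a fixed grey collar of 153 mm outer diameter that has a tick mark every 20 degrees. It has no grip to pinch, only one finger pocket
- pocket (a point): centre of the floor of the finger pocket in the wheel, 34 mm from the axis, 74 mm above the table; it turns with the wheel. The pocket is open at the top, 16 mm deep, 40 mm along the wheel's radius (14 to 54 mm from the axis) by 44 mm across it, with upright walls; a closed pair of fingers fits in with play. The point's x points outward along the radius
- timer_wheel (a joint): angle of the timer wheel in rad, growing clockwise seen from above. Click stops every 20 degrees (0.349 rad) from -1.047 to 2.094, end stops there; it always starts at rest in the stop at 0, but which way the pocket then points differs from start to start. A push of about 4 to 6 N on the pocket's wall takes it over a click; past the half-way point it snaps on to the next stop by itself and it stays in a stop when let go
- start_key_top (a point): centre of the top of the round start key, 92 mm above the table: a black push key 32 mm across, standing 10 mm out of its grey round surround (48 mm across), pressed straight down
- start_key (a joint): travel of the start key in m, 0 up, 0.006 fully down; a spring lifts it back; it takes about 5 N to press fully
- speed_tip (a point): one end of the black bar-shaped grip of the small speed knob (40 mm across, its top 114 mm above the table, axis 18 mm from this point); not to be turned
- cup_left: lidded round plastic cup, 93 mm across, 44 mm high, loose in a rubber ring at the back of the shaker's top (rim 114 mm above the table). Origin: centre of its underside. Not to be moved
- cup_right: the same, in the other ring. Origin: centre of its underside. Not to be moved
- jug_cap: loose white screw cap, 38 mm across, 15 mm high, lying on the shaker's top between wheel and start key. Origin: centre of its underside. Not to be moved
- cup_stack: loose stack of three lidded cups on the table, 93 mm across, 132 mm high. Origin: centre of its underside. Not to be moved
- glue_bottle: loose white glue bottle on the table, 62 mm across, 170 mm high. Origin: centre of its underside. Not to be moved
- cup_table: loose white cup on the table, 93 mm across, 44 mm high. Origin: centre of its underside. Not to be moved
- stick_cup: loose cup of wooden stir sticks on the table, 68 mm across, sticks to about 155 mm high. Origin: centre of its underside. Not to be moved

How it is judged:
On the way, in this order (a step that is already met when the one before it is completed fails the run):
1. the timer wheel rests four clicks clockwise of where it started, the start key not yet pressed (value of joint timer_wheel between 1.274 and 1.518 rad and velocity of joint timer_wheel below 0.1 rad/s and value of joint start_key below 0.002 m), for 0.4 s.
2. the start key is pressed fully down (value of joint start_key above 0.0048 m), for 0.05 s.
At the end, for the whole second after the job is handed in: The timer wheel rests four click stops (80 degrees, within 7) clockwise of where it started, the start key has been pressed fully (over 4.8 of 6 mm) after that and is up again (value of joint timer_wheel between 1.274 and 1.518 rad and value of joint start_key below 0.001 m and velocity of joint timer_wheel between -0.05 and 0.05 rad/s); the robot touches nothing.
It fails at once if the start key is pressed while the wheel is not four clicks on (value of joint start_key above 0.003 m and not (value of joint timer_wheel between 1.274 and 1.518 rad)).
It fails at once if the speed knob is turned (its grip's end moves over 5 mm) (distance of speed_tip from where it was at the start of the episode above 0.005 m).
It fails at once if a cup, the cap or a bottle is moved or lifted (over 20 mm) or tipped (distance of any of cup_left, cup_right, jug_cap, cup_stack, glue_bottle, cup_table, stick_cup from where it was at the start of the episode above 0.02 m or angle between any of cup_left, cup_right, jug_cap, cup_stack, glue_bottle, cup_table, stick_cup's own z axis and vertical above 0.3 rad).
It also fails if it takes over 64 s, if anything falls off the work surface, if the arm or the gripper's body presses on something with over 40 N, if the wrist force passes 120 N, or if a joint passes its speed limit or range.

### The arm

A 7-joint arm with a two-finger parallel gripper is mounted at the origin on the work surface. World frame = base frame: x ahead of the robot, y to its left, z up, the work surface at z = 0. Lengths are in m, angles in rad, forces in N, time in s.
With the tool pointing down it reaches from about 0.425 to 0.825 m from the base axis. Payload 3.6 kg.
Tool frame: the origin (TCP) lies at the very end of the fingers, on their centre line; the grasp point (between the pads) lies 19 mm behind it; z points along the fingers, y is the line along which they close (so a half turn about z gives the same grasp; the last joint's range is limited). The gripper opens to 85 mm and grips with 20 to 120 N. Pads are 22 mm wide; open, the fingers measure 114 mm over their backs; the gripper's body (76 mm by 85 mm) begins 54 mm behind the grasp point. The pads swing forward as they close: fully open they stand 13 mm farther back than shut.
Start: joints at [1.21, 0.615, -0.013, 1.423, 0.008, 1.103, -0.04], TCP at [0.213, -0.614, 0.231] pointing down, gripper open.
Joint ranges: [-3.12, 3.12], [-0.3, 2.06], [-1.34, 1.32], [0.26, 2.42], [-1.36, 4.5], [0.01, 1.98], [-2.84, 2.84]. Speed limits (rad/s): [2.79, 2.79, 3.14, 3.14, 3.14, 3.14, 3.14].

### API

Orientations are given as a unit quaternion [w, x, y, z].
In Python, from rig import arm, cams, job gives the robot as it stands.
- The arm moves only by the tool move_arm, never from a script. Its argument "targets" is text: rows parted by semicolons, each of 7 numbers parted by spaces: the finger opening in m, from 0 to 0.0854, then the shift along the tool's x, y, z in m, then the turn, a rotation vector about the tool's x, y, z in rad. In form: jaw tx ty tz wx wy wz; .... A call has exactly 8 rows; each row shifts and turns the commanded pose from where the row before left it, along the tool's axes as they then stand; what a row does not reach is not made up. A row lasts 1/10 s, in which the tool goes at most 50 mm and 8.59 degrees, less where a joint would pass 70% of its speed; a pose out of reach is approached as far as the arm can. A call with a gripper value outside its range is refused whole. The fingers move at their own pace and stop on an object; "newtons" is the grip in N (left out, the last holds). Time passes only in rows, so rows that do not move let the fingers close, or fill a call up. It gives the time, the measured TCP pose, the force, the opening and the grip force at its end, in the units of the state.
- arm.read_state(): the state, without advancing time (a new reading comes with each control period).
- cams.read_camera(name): name is "scene" or "top"; returns (picture, depth): 384x512x3 uint8, red, green, blue; 384x512 float32, m along the optical axis (not along the pixel's ray), 0 where there is no reading.
- cams.get_calibration(name): a dict with "fx", "fy", "cx", "cy" (pixels), "D" ([k1, k2, p1, p2, k3] as OpenCV has them; the pictures are not rectified), "R" (3x3) and "t" (3): a world point X has camera coordinates R X + t. Camera axes: x right, y down, z forward; pixel columns grow to the right and rows downward; lengths in m; the calibration is good to about 2 mm. A picture is of the moment at which its call begins. get_calibration takes no time and is no camera call.
- job.sign_off(): hands the job in; it is judged then, once.
The state is a dict: "t": time; "q": joint angles; "joint_velocities": joint speeds; "joint_efforts": joint torques, N m; "position": TCP position; "eef_rot": TCP orientation; "ft_force": force on the tool from outside, world axes, zero at the start; "moment": the same for the moment, N m; "finger_gap": finger opening in m; "grasp_force": force on a finger pad.
Only numpy, scipy, OpenCV 4.12 (cv2) and the standard library are available. Lean on these libraries where they do the work, as an engineer would, in place of code of your own. Each camera call takes 0.05 s, during which the arm holds its last target. There are 200 camera calls.

## Working session

There is one attempt and no reset: what is moved stays moved. The work goes in short steps, Python scripts to look and compute and a tool call to move; the robot and the scene stay as the last step left them, time stands still between calls to the robot, and variables do not carry over. Pictures are saved under pics/ and viewed, at most 10 in all, crops included, and the job is handed in when it is done.

Besides the shell and the picture viewer there is one more tool, called after ">>>" as name(argument=value, ...) on one line, values as JSON. move_arm: Moves the arm, as the interface text tells. Its arguments: {"type":"object","properties":{"targets":{"type":"string"},"newtons":{"type":"number"}},"required":["targets"]}

```bash
mkdir -p pics; ls; python3 - <<'E'
from rig import arm,cams,job
import cv2,numpy as np
s=arm.read_state();print(s['t'],s['position'],s['eef_rot'],s['finger_gap'])
for n in('scene','top'):
    p,d=cams.read_camera(n);cv2.imwrite(f'pics/{n}0.png',p[:,:,::-1]);np.savez(f'{n}0.npz',p=p,d=d)
    print(n,cams.get_calibration(n))
E
```

```text
pics
0.0 [ 0.21271743 -0.61338045  0.23013781] [-1.28206584e-03  9.86098719e-01  1.66155404e-01 -2.32041138e-04] 0.08545024460348558
scene {'fx': 428.6427452085169, 'fy': 428.6427452085169, 'cx': 251.693562844898, 'cy': 194.586715878861, 'D': array([-0.10081919,  0.        ,  0.        ,  0.        ,  0.        ]), 'R': array([[ 0.51833672,  0.85514671, -0.0071522 ],
       [ 0.71783758, -0.43962363, -0.53985208],
       [-0.46479701,  0.27469104, -0.84172951]]), 't': array([-0.28805677, -0.34301973,  1.4966843 ])}
top {'fx': 405.43798186137406, 'fy': 405.43798186137406, 'cx': 248.35551365126608, 'cy': 187.04576205735495, 'D': array([-0.04886343,  0.        ,  0.        ,  0.        ,  0.        ]), 'R': array([[-5.31974737e-04, -9.99998580e-01, -1.59884493e-03],
       [-9.96278861e-01,  6.67793791e-04, -8.61857551e-02],
       [ 8.61867004e-02,  1.54704676e-03, -9.96277802e-01]]), 't': array([-0.01980471,  0.5611821 ,  1.44457133])}
```

View pics/top0.png

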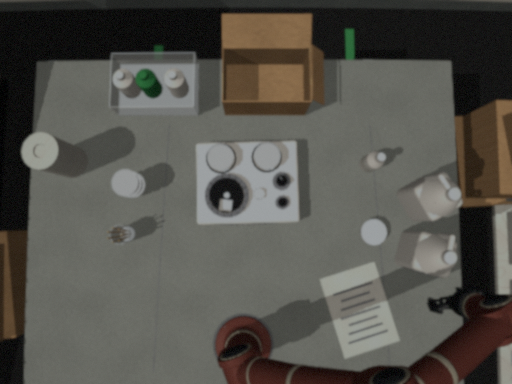

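View pics/scene0.png

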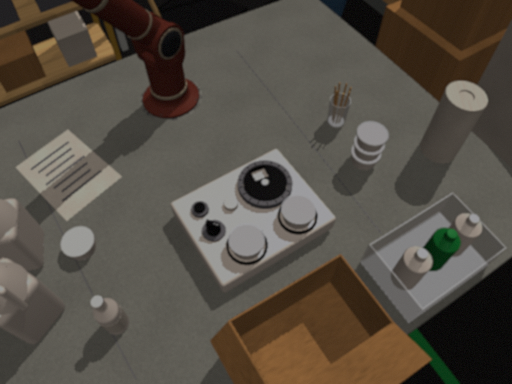

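Top view: shaker around (247,182), wheel at (226,195), its light pocket towards the robot near (226,203), start key (282,202), speed knob (282,180), cap (260,193). I'll measure these on a zoom.

```bash
cat > h.py <<'E'
import cv2,numpy as np
from rig import cams
def ray(n,uv,z):
    c=cams.get_calibration(n);K=np.array([[c['fx'],0,c['cx']],[0,c['fy'],c['cy']],[0,0,1]])
    u=cv2.undistortPoints(np.array(uv,float).reshape(-1,1,2),K,c['D'])[:,0]
    R,t=c['R'],c['t'];C=-R.T@t;d=np.c_[u,np.ones(len(u))]@R
    return C+d*((z-C[2])/d[:,2])[:,None]
def proj(n,X):
    c=cams.get_calibration(n);K=np.array([[c['fx'],0,c['cx']],[0,c['fy'],c['cy']],[0,0,1]])
    return cv2.projectPoints(np.array(X,float).reshape(-1,1,3),cv2.Rodrigues(c['R'])[0],c['t'],K,c['D'])[0][:,0]
E
python3 - <<'E'
from h import *
a=np.load('top0.npz');b=np.load('scene0.npz')
A=cv2.resize(a['p'][136:228,190:305],None,fx=6,fy=6,interpolation=cv2.INTER_CUBIC)[:,:,::-1]
cv2.imwrite('pics/topz.png',A)
cv2.imwrite('pics/scz.png',cv2.resize(b['p'][140:290,165:340],None,fx=4,fy=4,interpolation=cv2.INTER_CUBIC)[:,:,::-1])
# white housing in top by depth height
p,d=a['p'],a['d']
for n,uv,z in[('wheel','226 195',.09),('pocket','226 203',.074),('key','282.5 202',.092),('knob','282 180',.114)]:
    print(n,ray('top',[list(map(float,uv.split()))],z))
g=cv2.cvtColor(p,cv2.COLOR_RGB2GRAY)
m=((g>120)).astype(np.uint8);m[:136]=0;m[228:]=0;m[:,:190]=0;m[:,305:]=0
c=max(cv2.findContours(m,0,2)[0],key=cv2.contourArea);r=cv2.minAreaRect(c);print(r,ray('top',cv2.boxPoints(r),.07))
E
```

```text
wheel [[0.52794725 0.05700576 0.09      ]]
pocket [[0.50104844 0.0578014  0.074     ]]
key [[ 0.50351947 -0.13784263  0.092     ]]
knob [[ 0.57741537 -0.1348971   0.114     ]]
((246.48500061035156, 182.2502899169922), (82.18355560302734, 102.4994888305664), 88.85424041748047) [[ 0.71713248  0.17112103  0.07      ]
 [ 0.72417731 -0.19259699  0.07      ]
 [ 0.43369284 -0.19512913  0.07      ]
 [ 0.4267502   0.16216526  0.07      ]]
```

View pics/topz.png

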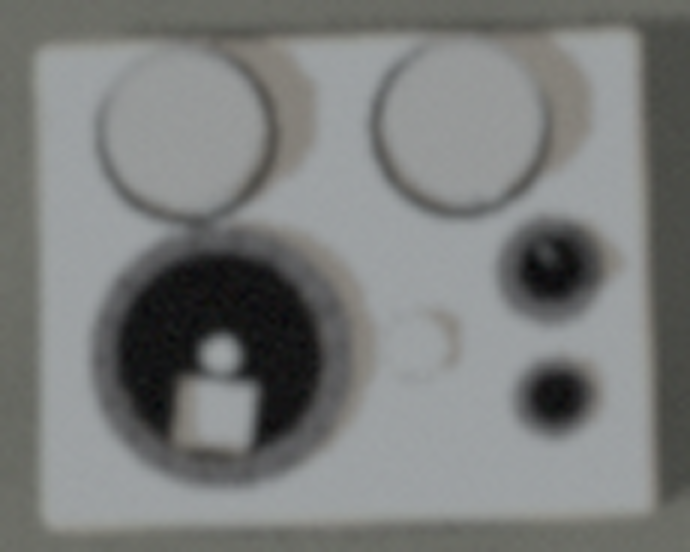

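View pics/scz.png

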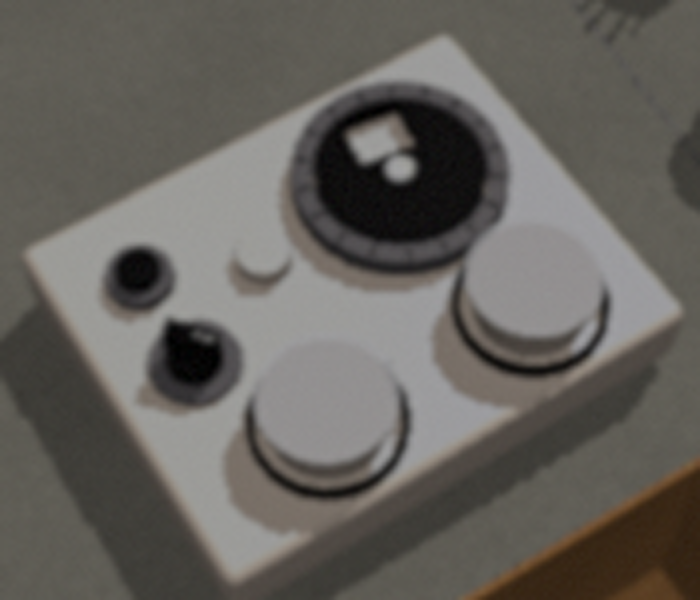

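```bash
python3 - <<'E'
from h import *
f=lambda u,v:((u+.5)/6-.5+190,(v+.5)/6-.5+136)
g=lambda u,v:((u+.5)/4-.5+165,(v+.5)/4-.5+140)
W=ray('top',[f(221,355)],.09);W2=ray('scene',[g(401,168)],.09)
print('wheel',W,'scene',W2)
a=np.load('top0.npz')
gr=cv2.resize(cv2.cvtColor(a['p'],cv2.COLOR_RGB2GRAY)[136:228,190:305],None,fx=6,fy=6,interpolation=cv2.INTER_CUBIC)
m=(gr>75).astype(np.uint8);m[:382]=0;m[462:]=0;m[:,:160]=0;m[:,275:]=0
yy,xx=np.mgrid[:gr.shape[0],:gr.shape[1]];m[(xx-221)**2+(yy-355)**2>96**2]=0
c=max(cv2.findContours(m,0,2)[0],key=cv2.contourArea);r=cv2.minAreaRect(c);print(r)
P=ray('top',[f(*r[0])],.085);print('pocket',P,P-W,np.degrees(np.arctan2(*(P-W)[0,1::-1])))
b=cv2.boxPoints(r);X=ray('top',[f(*q) for q in b],.085);print(X)
print('key',ray('top',[f(555,397)],.092),ray('scene',[g(138,269)],.092))
print('cap',ray('top',[f(420,346)],.085), 'knob',ray('top',[f(549,265)],.114))
E
```

```text
wheel [[0.52881202 0.05556919 0.09      ]] scene [[0.53118307 0.05843762 0.09      ]]
((214.8617706298828, 414.79705810546875), (84.97972869873047, 71.25104522705078), 4.39870548248291)
pocket [[0.49459053 0.05925249 0.085     ]] [[-0.0342215  0.0036833 -0.005    ]] 173.85683421293115
[[0.47600658 0.08517304 0.085     ]
 [0.51699806 0.08224591 0.085     ]
 [0.51320687 0.0332864  0.085     ]
 [0.47224354 0.0363284  0.085     ]]
key [[ 0.5043826  -0.13641287  0.092     ]] [[ 0.50967872 -0.13579436  0.092     ]]
cap [[ 0.5342909  -0.05915899  0.085     ]] knob [[ 0.57827321 -0.13177958  0.114     ]]
```

>>> move_arm(targets="0 0.034 -0.006 0 0 0 -0.056;0 0.034 -0.006 0 0 0 -0.056;0 0.034 -0.006 0 0 0 -0.056;0 0.034 -0.006 0 0 0 -0.056;0 0.034 -0.006 0 0 0 -0.056;0 0.034 -0.006 0 0 0 -0.056;0 0.034 -0.006 0 0 0 -0.056;0 0.034 -0.006 0 0 0 -0.056")

```text
t: 0.9
position: [0.4224, -0.4354, 0.2307]
eef_rot: [-0.0, 0.924, 0.382, -0.0]
ft_force: [0.2, -0.5, 0.8]
finger_gap: 0.0
grasp_force: 0.0
```

>>> move_arm(targets="0 0.0306 -0.0091 0.004 0 0 -0.0437;0 0.0306 -0.0091 0.004 0 0 -0.0437;0 0.0306 -0.0091 0.004 0 0 -0.0437;0 0.0306 -0.0091 0.004 0 0 -0.0437;0 0.0306 -0.0091 0.004 0 0 -0.0437;0 0.0306 -0.0091 0.004 0 0 -0.0437;0 0.0306 -0.0091 0.004 0 0 -0.0437;0 0.0306 -0.0091 0.004 0 0 -0.0437")

```text
t: 1.7
position: [0.5081, -0.1964, 0.1988]
eef_rot: [-0.0, 0.844, 0.537, -0.0]
ft_force: [1.1, 0.2, 0.1]
finger_gap: 0.0001
grasp_force: 0.0
```

>>> move_arm(targets="0 0.0306 -0.0091 0.006 0 0 -0.0437;0 0.0306 -0.0091 0.006 0 0 -0.0437;0 0.0306 -0.0091 0.006 0 0 -0.0437;0 0.0306 -0.0091 0.006 0 0 -0.0437;0 0.0306 -0.0091 0.006 0 0 -0.0437;0 0.0306 -0.0091 0.006 0 0 -0.0437;0 0.0306 -0.0091 0.006 0 0 -0.0437;0 0 0 0 0 0 0")

```text
t: 2.5
position: [0.5108, 0.031, 0.1566]
eef_rot: [-0.002, 0.749, 0.662, 0.0]
ft_force: [0.1, -0.5, 1.0]
finger_gap: -0.0004
grasp_force: 0.0
```

>>> move_arm(targets="0 0.009 -0.006 0.006 0 0 -0.012;0 0.009 -0.006 0.006 0 0 -0.012;0 0.009 -0.006 0.006 0 0 -0.012;0 0 0 0.009 0 0 0;0 0 0 0.009 0 0 0;0 0 0 0.009 0 0 0;0 0 0 0 0 0 0;0 0 0 0 0 0 0")

```text
t: 3.3
position: [0.4978, 0.0534, 0.112]
eef_rot: [-0.0, 0.741, 0.672, -0.0]
ft_force: [0.2, -0.8, -0.3]
finger_gap: -0.0001
grasp_force: 0.0
```

```bash
cat > look.py <<'E'
import sys
from h import *
from rig import arm
k=sys.argv[1]
t,_=cams.read_camera('top');s,_=cams.read_camera('scene')
A=cv2.resize(t[165:230,190:270],(480,390),interpolation=cv2.INTER_CUBIC)
B=cv2.resize(s[150:225,170:260],(468,390),interpolation=cv2.INTER_CUBIC)[:, :320] if 0 else cv2.resize(s[140:225,225:300],(318,390)[:2],interpolation=cv2.INTER_CUBIC)
cv2.imwrite(f'pics/{k}.png',np.clip(np.hstack([A,B]).astype(float)*1.6,0,255).astype(np.uint8)[:,:,::-1])
S=arm.read_state();e=S['eef_rot'];print(S['t'],S['position'],'yaw',np.degrees(2*np.arctan2(e[2],e[1])),S['ft_force'])
E
python3 look.py a1
```

```text
3.4 [0.49817605 0.05372627 0.11256237] yaw 84.39245807058691 [-0.23260435  0.04098535  0.71025643]
```

View pics/a1.png

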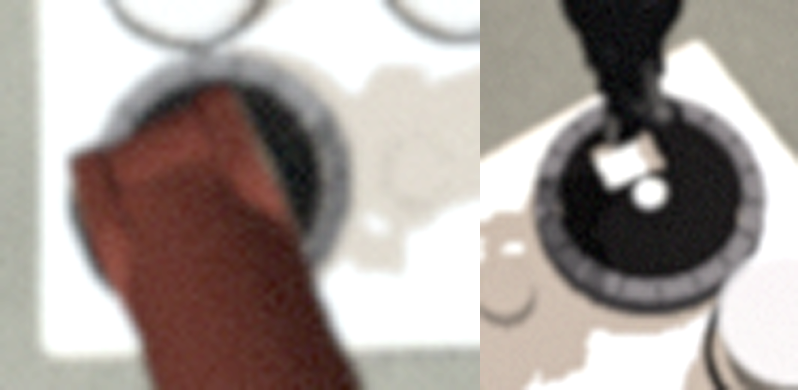

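The right-hand scene crop shows the closed tip at (625,135), above the robot-side part of the pocket (pocket at (630,160), hub dot at (650,193)). The offset matches the tip's height, so I'm lowering it.

>>> move_arm(targets="0 0.003 -0.002 0 0 0 0;0 0 0 0.006 0 0 0;0 0 0 0.006 0 0 0;0 0 0 0.006 0 0 0;0 0 0 0.005 0 0 0;0 0 0 0.005 0 0 0;0 0 0 0.004 0 0 0;0 0 0 0 0 0 0")

```text
t: 4.2
position: [0.4957, 0.057, 0.0797]
eef_rot: [-0.0, 0.741, 0.672, -0.001]
ft_force: [-0.2, -0.4, 0.0]
finger_gap: 0.0001
grasp_force: 0.0
```

>>> move_arm(targets="0 0.003 0 0 0 0 0;0 0.003 0 0 0 0 0;0 0.002 0 0 0 0 0;0 0.002 0 0 0 0 0;0 0.001 0 0 0 0 0;0 0.001 0 0 0 0 0;0 0.001 0 0 0 0 0;0 0.001 0 0 0 0 0")

```text
t: 5.0
position: [0.4974, 0.071, 0.0803]
eef_rot: [-0.0, 0.741, 0.672, -0.0]
ft_force: [0.1, -0.2, -0.0]
finger_gap: -0.0003
grasp_force: 0.0
```

>>> move_arm(targets="0 0.0015 0.0005 0 0 0 0.0436;0 0.0015 0.0005 0 0 0 0.0436;0 0.0015 0.0005 0 0 0 0.0436;0 0.0015 0.0005 0 0 0 0.0436;0 0.0015 0.0005 0 0 0 0.0436;0 0.0015 0.0005 0 0 0 0.0436;0 0.0015 0.0005 0 0 0 0.0436;0 0.0015 0.0005 0 0 0 0.0436")

```text
t: 5.8
position: [0.5042, 0.0816, 0.0803]
eef_rot: [-0.0, 0.847, 0.532, -0.0]
ft_force: [-0.9, -0.7, 0.5]
finger_gap: 0.0001
grasp_force: 0.9
```

>>> move_arm(targets="0 0.0015 0.0005 0 0 0 0.0436;0 0.0015 0.0005 0 0 0 0.0436;0 0.0015 0.0005 0 0 0 0.0436;0 0.0015 0.0005 0 0 0 0.0436;0 0.0015 0.0005 0 0 0 0.0436;0 0.0015 0.0005 0 0 0 0.0436;0 0.0015 0.0005 0 0 0 0.0436;0 0 0 0 0 0 0")

```text
t: 6.6
position: [0.513, 0.0887, 0.0803]
eef_rot: [-0.0, 0.917, 0.398, 0.0]
ft_force: [-0.3, -0.7, -0.9]
finger_gap: -0.0
grasp_force: 0.0
```

```bash
python3 look.py a2
```

```text
6.7 [0.51279177 0.08847629 0.08030265] yaw 47.00292899556704 [-0.21600035  0.79553161 -0.27056391]
```

View pics/a2.png

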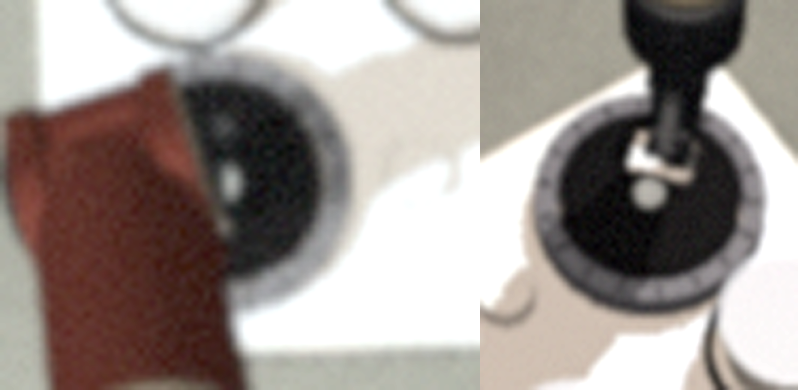

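The scene crop shows the finger in the pocket at about (665,150) and the wheel turned about 40°, with no residual force. Continuing.

>>> move_arm(targets="0 0.0015 0.0005 0 0 0 0.0436;0 0.0015 0.0005 0 0 0 0.0436;0 0.0015 0.0005 0 0 0 0.0436;0 0.0015 0.0005 0 0 0 0.0436;0 0.0015 0.0005 0 0 0 0.0436;0 0.0015 0.0005 0 0 0 0.0436;0 0.0015 0.0005 0 0 0 0.0436;0 0.0015 0.0005 0 0 0 0.0436")

```text
t: 7.5
position: [0.5246, 0.0926, 0.0803]
eef_rot: [-0.0, 0.973, 0.233, -0.0]
ft_force: [-0.3, 0.7, -0.3]
finger_gap: 0.0003
grasp_force: 0.0
```

>>> move_arm(targets="0 0.0015 0.0005 0 0 0 0.0436;0 0.0015 0.0005 0 0 0 0.0436;0 0.0015 0.0005 0 0 0 0.0436;0 0.0015 0.0005 0 0 0 0.0436;0 0 0 0 0 0 0;0 0 0 0 0 0 0;0 0 0 0 0 0 0;0 0 0 0 0 0 0")

```text
t: 8.3
position: [0.5303, 0.0928, 0.08]
eef_rot: [0.0, 0.989, 0.148, -0.001]
ft_force: [-2.8, -0.3, -0.3]
finger_gap: 0.0004
grasp_force: 1.4
```

>>> move_arm(targets="0 0.0015 0.0005 0 0 0 0.0436;0 0 0 0 0 0 0;0 0 0 0 0 0 0;0 0.0015 0.0005 0 0 0 0.0436;0 0 0 0 0 0 0;0 0 0 0 0 0 0;0 0 0 0 0 0 0;0 0 0 0 0 0 0")

```text
t: 9.1
position: [0.5343, 0.0931, 0.0804]
eef_rot: [-0.0, 0.995, 0.105, 0.0]
ft_force: [0.2, -0.7, 0.0]
finger_gap: 0.0001
grasp_force: 0.0
```

>>> move_arm(targets="0 -0.003 0 0 0 0 0;0 -0.004 0 0 0 0 0;0 0 0 0 0 0 0;0 0 0 -0.015 0 0 0;0 0 0 -0.025 0 0 0;0 0 0 -0.03 0 0 0;0 0 0 0 0 0 0;0 0 0 0 0 0 0")

```text
t: 9.9
position: [0.5275, 0.0916, 0.1508]
eef_rot: [-0.0, 0.995, 0.104, 0.001]
ft_force: [-0.7, -0.0, 0.7]
finger_gap: -0.0003
grasp_force: 0.0
```

>>> move_arm(targets="0 -0.01 0.031 0 0 0 0;0 -0.01 0.031 0 0 0 0;0 -0.01 0.031 0 0 0 0;0 -0.01 0.031 0 0 0 0;0 -0.01 0.031 0 0 0 0;0 -0.01 0.031 0 0 0 0;0 -0.007 0.031 0 0 0 0;0 0 0 0 0 0 0")

```text
t: 10.7
position: [0.505, -0.1408, 0.1491]
eef_rot: [0.002, 0.995, 0.1, -0.001]
ft_force: [0.2, -0.1, 0.3]
finger_gap: 0.0002
grasp_force: 0.0
```

```bash
python3 look.py a3
```

```text
10.8 [ 0.50578047 -0.13495523  0.14913673] yaw 11.856354008245093 [-0.28847779  0.5033209  -0.1446224 ]
```

View pics/a3.png

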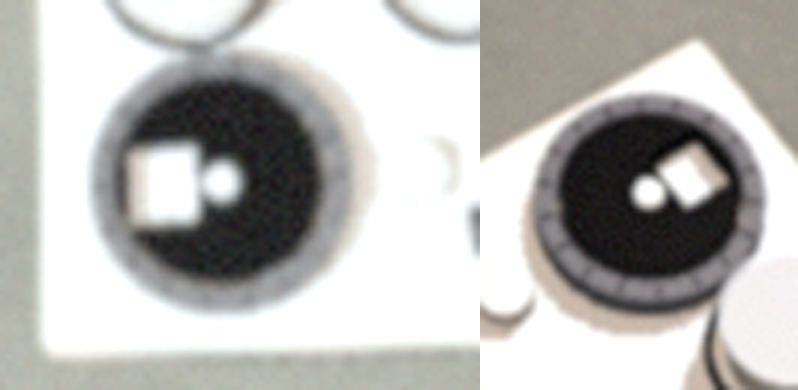

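The wheel pocket now lies left of the hub: (164,186) against (222,181) in the top crop. That is about 95°, down from about 175°, so it has turned 80°, or four clicks. Now the start key.

>>> move_arm(targets="0 0 0 0.015 0 0 0;0 0 0 0.015 0 0 0;0 0 0 0.015 0 0 0;0 0 0 0.008 0 0 0;0 0 0 0.003 0 0 0;0 0 0 0.003 0 0 0;0 0 0 0.002 0 0 0;0 0 0 0 0 0 0")

```text
t: 11.6
position: [0.5069, -0.1337, 0.0897]
eef_rot: [-0.001, 0.995, 0.105, 0.0]
ft_force: [-1.3, 1.2, 2.8]
finger_gap: 0.0002
grasp_force: 1.4
```

>>> move_arm(targets="0 0 0 0.001 0 0 0;0 0 0 0.001 0 0 0;0 0 0 0.001 0 0 0;0 0 0 0.001 0 0 0;0 0 0 0.0005 0 0 0;0 0 0 0 0 0 0;0 0 0 0 0 0 0;0 0 0 0 0 0 0")

```text
t: 12.4
position: [0.5071, -0.134, 0.086]
eef_rot: [-0.0, 0.995, 0.104, 0.0]
ft_force: [-3.1, 3.6, 12.6]
finger_gap: 0.0001
grasp_force: 5.7
```

>>> move_arm(targets="0 0 0 0.001 0 0 0;0 0 0 0 0 0 0;0 0 0 0 0 0 0;0 0 0 -0.01 0 0 0;0 0 0 -0.02 0 0 0;0 0 0 -0.03 0 0 0;0 0 0 -0.03 0 0 0;0 0 0 0 0 0 0")

```text
t: 13.2
position: [0.5097, -0.1369, 0.1776]
eef_rot: [0.002, 0.995, 0.104, 0.004]
ft_force: [0.9, 0.7, 0.3]
finger_gap: -0.0
grasp_force: 0.0
```

>>> move_arm(targets="0 -0.02 0.035 -0.01 0 0 0;0 -0.02 0.035 -0.01 0 0 0;0 -0.01 0.035 0 0 0 0;0 0 0.03 0 0 0 0;0 0 0 0 0 0 0;0 0 0 0 0 0 0;0 0 0 0 0 0 0;0 0 0 0 0 0 0")

```text
t: 14.0
position: [0.4861, -0.2754, 0.1934]
eef_rot: [-0.001, 0.994, 0.105, -0.0]
ft_force: [-0.2, 0.5, 0.0]
finger_gap: -0.0001
grasp_force: 0.0
```

```bash
python3 - <<'E'
from h import *
from rig import arm
p,_=cams.read_camera('top')
cv2.imwrite('pics/end.png',np.clip(cv2.resize(p[136:245,190:310],None,fx=5,fy=5,interpolation=cv2.INTER_CUBIC).astype(float)*1.5,0,255).astype(np.uint8)[:,:,::-1])
s=arm.read_state();print(s['t'],s['position'],s['ft_force'])
E
```

```text
14.05 [ 0.48608228 -0.27559405  0.19361405] [0.26959086 0.94739074 0.21907355]
```

View pics/end.png

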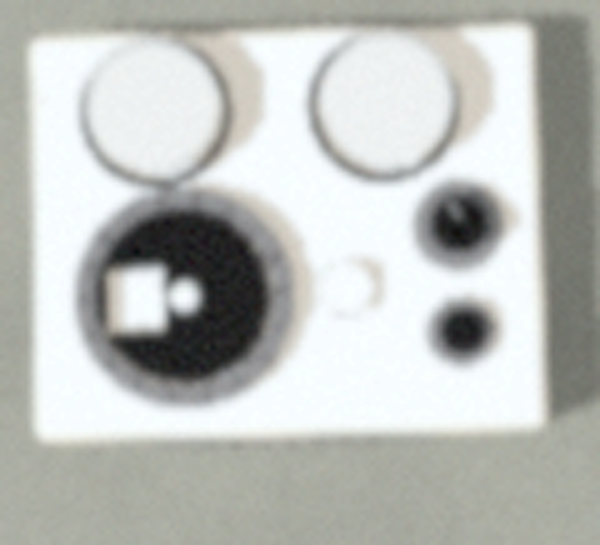

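The final picture shows the wheel pocket at (137,299), left of the hub at (184,296). The key (463,330), knob (460,222), cap and cups are undisturbed, and the robot is clear, so I'm handing in.

```bash
python3 -c "
from rig import job
print(job.sign_off())"
```

```text
the job is handed in; nothing more can be done
None
```

The timer wheel was pushed four clicks (about 80°) clockwise, then the start key was pressed to its stop at about 12.6 N and released; the knob, cap and shaker cups look unmoved, the arm is clear, and the job was handed in at about 14 s (no verdict was returned).

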